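# Shut the kitchen transom with the window pole

## Robot

A 6-joint arm with a two-finger parallel gripper is mounted at the origin on the work surface. World frame = base frame: x ahead of the robot, y to its left, z up, the work surface at z = 0. Lengths are in m, angles in rad, forces in N, time in s.
With the tool pointing down it reaches from about 0.25 to 0.725 m from the base axis. Payload 4 kg.
Tool frame: the origin (TCP) lies midway between the tips of the shut fingers; the grasp point (between the pads) lies 19 mm behind it; z points along the fingers, y is the line along which they close (so a half turn about z gives the same grasp; the last joint's range is limited). The gripper opens to 85 mm and grips with 20 to 120 N. Pads are 22 mm wide; open, the fingers measure 114 mm over their backs; the gripper's body (76 mm by 85 mm) begins 54 mm behind the grasp point. The pads swing forward as they close: fully open they stand 13 mm farther back than shut.
Start: joints at [-1.23, 0.241, 0.005, 1.335, 0, 1.571], TCP at [0.167, -0.471, 0.231] pointing down, gripper open.
Joint ranges: [-2.72, 2.72], [-1.05, 1.87], [-1.09, 1.28], [-1.99, 2.15], [-1.42, 1.44], [-3.14, 3.14]. Speed limits (rad/s): [2.79, 2.79, 3.14, 3.14, 3.14, 3.14].

## Interface

Orientations are given as a unit quaternion [x, y, z, w].
In Python, from workcell import bot gives the robot as it stands. The module is installed in compiled form; this text tells all that it offers.
- The arm moves only by the tool drive_tool, never from a script. Its arguments are lists of equal length, an entry for each row: "slide": the shift along the tool's x, y, z scaled (see below), a list of three; "rotation": the turn, a rotation vector about the tool's x, y, z scaled (see below), a list of three. A call has exactly 8 rows; each row is the pose to reach, as a shift and turn from the pose commanded when the call began, along the tool's axes at that moment; what a row does not reach only later rows make up. The controller multiplies each number of a shift by 250 mm and each number of a turn by 0.5 rad. A row lasts 1/8 s, in which the tool goes at most 62.5 mm and 10.7 degrees, less where a joint would pass 70% of its speed; a pose out of reach is approached as far as the arm can. A call with a number of a shift or a turn outside -1 to 1 is refused whole. A call with a gripper value outside its range is refused whole. "gripper" is the opening, from 0 (shut) to 1 (fully open), set as the call begins (left out, the last holds). The fingers move at their own pace and stop on an object; the grip force is fixed at half the most. Time passes only in rows, so rows that repeat a pose let the fingers close, or fill a call up. It gives the time, the measured TCP pose, the force, the opening and the grip force at its end, in the units of the state.
- bot.get_obs(): the state, without advancing time (a new reading comes with each control period).
- bot.camera(name): name is "scene" or "side" or "wrist"; returns a dict with "image" (420x560x3 uint8, red, green, blue), "z_map" (420x560 float32, m along the optical axis (not along the pixel's ray), 0 where there is no reading), "camera_matrix" (3x3 intrinsics, pixels), "xyz" and "orientation" of the camera in the world. Camera axes: x right, y up, looking along -z (the intrinsics and any distortion apply to the point x, -y, -z); pixel columns grow to the right and rows downward; lengths in m; the calibration is good to about 2 mm. A picture is of the moment at which its call begins.
- bot.job_done(): hands the job in; it is judged then, once.
The state is a dict: "clock": time; "joint_pos": joint angles; "joint_vel": joint speeds; "tau": joint torques, N m; "eef_pos": TCP position; "tool_rot": TCP orientation; "ft_force": force on the tool from outside, world axes, zero at the start; "ft_torque": the same for the moment, N m; "grip_width": finger opening in m; "grasp_force": force on a finger pad.
Only numpy, scipy, OpenCV 4.12 (cv2) and the standard library are available. Lean on these libraries where they do the work, as an engineer would, in place of code of your own. Each camera call takes 0.05 s, during which the arm holds its last target. There are 200 camera calls.

## Task

The food is laid out, so shut the little transom window above the splashback. The window pole is pushed in under the counter shelf: draw it out by its shaft, lay it down and let go, take it again by the wooden handle, put its hook through the ring eye of the open sash and ease the sash fully shut with it, never with the hand and without slamming. Then unhook the pole and lay it flat on the counter again without dropping it, leaving the window shut and the dishes, lids, mill and jar where they stand.

Things in the scene. Friction and masses are not known exactly. Their poses are not given: they have to be found in the camera images.
- pole: Window pole, about 0.18 kg, 430 long from handle middle to hook, lying level. Origin: underside of the handle's middle. x runs along the pole to the hook, y is the side the hook points to, z up; pole axis 14 up. At the start the whole handle is under the shelf, the shaft sticks out to the left (+y) on the open counter and the hook points about to world -x. It stays as it lies: flat-sided handle.
- pole_handle (a point): Middle of the wooden handle, on the pole's axis (14 above pole's origin). The handle is 26 wide, 28 high, flat-sided, from -65 to +65 along the pole.
- pole_shaft (a point): On the pole's axis, 200 from the handle's middle, outwards of its balance point (about 117). The shaft is a round aluminium tube 16 thick, from 82 (end of a brass collar) to 335 along the pole; then a brass ferrule 28 thick to 375.
- pole_hook (a point): Middle of the hook's bent end: 430 along x, 25 along y, 14 up from pole's origin. From the ferrule (375) brass wire 8 thick runs straight on to 430, there bent square so that its last 46 point along the pole's +y as a straight pin.
- eye (a point): Centre of the brass ring eye at mid bottom rail, on the sash's room side. Hole 40 across, wire 7 thick. The ring stands upright, square to the sash: the hole's axis (point y, same as window's y) runs level along the wall, so the hook's pin enters from the side. It swings with it, 190 from the hinge down the sash, 34 out from its room face; 343 above the counter and 22 in front of the wall face when shut.
- sash: The top-hung sash, 434 x 232, clear pane in a white frame. Origin: on its room face level with the eye, 190 below its hinge line; axes as window's when shut. The hinge line runs along the window's y at x = 12, z = 533 in window's frame. It starts 0.40 to 0.65 rad open, foot swung out of the room and up. Stiff stays hold it wherever it is left; 1 to 10 N at the eye moves it.
- window: Tiled wall on the left, 660 long, 60 thick, 600 high, with an opening 440 wide from 298 to 536 above the counter, filled by the sash. Origin: wall's room face, counter height, below the window's middle. x points out of the room, y level along the wall (about world -x), z up. An inner sill juts 22 into the room, top at 296.
- riser: Counter shelf on the right: wooden board 340 (along its x) x 260 (y), top 150 and underside 130 above the counter, on two dark wire end frames 8 thick whose 4 feet stand at x = +-150, y = +-110; open underneath. Origin: on the counter below its centre. Two dishes stand on it.
- potato_dish: Glass oven dish with small roast potatoes, 180 x 140 (220 over its lugs) x 60 high, standing on the counter shelf. Origin: centre of its underside. Leave it alone.
- squash_bowl: Round glass bowl of orange squash cubes, 136 across, 70 high, standing on the counter shelf. Origin: centre of its underside. Leave it alone.
- prawn_dish: Glass dish of prawns, 160 (198 over lugs) x 150 x 50 high, towards the far edge of the counter. Origin: centre of its underside. Leave it alone.
- lids: A grey press-on lid lying on a larger red one, 190 x 150 x 28 high together, on the near left of the counter. Origin: centre of the underside. Leave it alone.
- pepper_mill: Dark turned pepper mill, 52 across, 132 high, by the wall under the window, left or right (it swaps with the salt jar). Origin: centre of its foot. Leave it alone.
- salt_jar: Glass salt jar with steel cap, 60 across, 85 high, by the wall under the window (swaps with the mill). Origin: centre of its foot. Leave it alone.

How it is judged:
By the outcome, as a careful person would: the job done as asked, in the order asked, and still so for the second after the job is handed in, with the robot touching nothing.
It also fails if it takes over 61 s, if anything falls off the work surface, if the arm or the gripper's body presses on something with over 40 N, if the wrist force passes 120 N, or if a joint passes its speed limit or range.

## Working session

There is one attempt and no reset: what is moved stays moved. The work goes in short steps, Python scripts to look and compute and a tool call to move; the robot and the scene stay as the last step left them, time stands still between calls to the robot, and variables do not carry over. Pictures are saved under pics/ and viewed, at most 11 in all, crops included, and the job is handed in when it is done.

Besides the shell and the picture viewer there is one more tool, called after "Emit:" as name(argument=value, ...) on one line, values as JSON. drive_tool: Moves the arm, as the interface text tells. Shifts and turns lie within -1 to 1; 1 stands for 250 mm of shift or 0.5 rad of turn. Its arguments: {"type":"object","properties":{"slide":{"type":"array","items":{"type":"array","items":{"type":"number"}}},"rotation":{"type":"array","items":{"type":"array","items":{"type":"number"}}},"gripper":{"type":"number"}},"required":["slide","rotation"]}

```bash
mkdir -p pics; cat > h.py <<'E'
import numpy as np, cv2
from scipy.spatial.transform import Rotation as R
from workcell import bot
def cam(n):
    c=bot.camera(n); c['R']=R.from_quat(c['orientation']).as_matrix(); c['xyz']=np.array(c['xyz']); c['K']=np.array(c['camera_matrix']); return c
def ray(c,u,v):
    K=c['K']; d=np.array([(u-K[0,2])/K[0,0],-(v-K[1,2])/K[1,1],-1.]); return c['R']@d
def onz(c,u,v,z):
    d=ray(c,u,v); return c['xyz']+d*(z-c['xyz'][2])/d[2]
def dep(c,u,v):
    z=c['z_map'][int(round(v)),int(round(u))]; return c['xyz']+ray(c,u,v)*z
def cloud(c):
    v,u=np.mgrid[0:420,0:560]; K=c['K']; d=np.stack([(u-K[0,2])/K[0,0],-(v-K[1,2])/K[1,1],-np.ones(u.shape)],-1)*c['z_map'][...,None]
    return c['xyz']+d@c['R'].T
def save(c,f,s=1.4): cv2.imwrite('pics/'+f,cv2.resize(c['image'][...,::-1],None,fx=s,fy=s))
E
python3 - <<'E'
from h import *
for n in ['scene','side']:
    c=cam(n); save(c,n+'0.png'); np.savez(n+'0.npz',**c); print(n,c['xyz'],c['R'].round(3).tolist(),c['K'].tolist())
print(bot.get_obs())
E
```

```text
scene [ 0.24196951 -0.17937329  1.30761293] [[0.554, 0.794, -0.252], [-0.833, 0.528, -0.168], [-0.001, 0.303, 0.953]] [[438.7528273662724, 0.0, 278.82390929893177], [0.0, 438.7528273662724, 213.5279408295692], [0.0, 0.0, 1.0]]
side [ 0.82978107 -0.23959905  1.29830793] [[0.633, -0.735, 0.245], [0.774, 0.6, -0.202], [0.002, 0.317, 0.948]] [[415.6036585247013, 0.0, 275.4185469764686], [0.0, 415.6036585247013, 202.47058708904518], [0.0, 0.0, 1.0]]
{'clock': 0.1, 'joint_pos': array([-1.23003040e+00,  2.41309308e-01,  3.85576756e-03,  1.33525693e+00,
       -3.84889940e-05,  1.57078512e+00]), 'joint_vel': array([0.0010334 , 0.00026529, 0.00167046, 0.00157144, 0.00043915,
       0.00136656]), 'tau': array([ 1.05760279e-03, -3.73138618e+01,  2.53009701e+01,  1.08376236e-02,
       -1.07487719e-05,  9.47466276e-06]), 'eef_pos': array([ 0.16689633, -0.47069725,  0.23051496]), 'tool_rot': array([ 9.85518500e-01,  1.69565240e-01, -1.81241038e-04, -9.39948866e-04]), 'ft_force': array([-0.60628346, -0.34143462,  0.07309391]), 'ft_torque': array([-0.03561866,  0.01812018,  0.02247153]), 'grasp_force': 0.0, 'grip_width': 0.08574247817747815}
```

View pics/scene0.png

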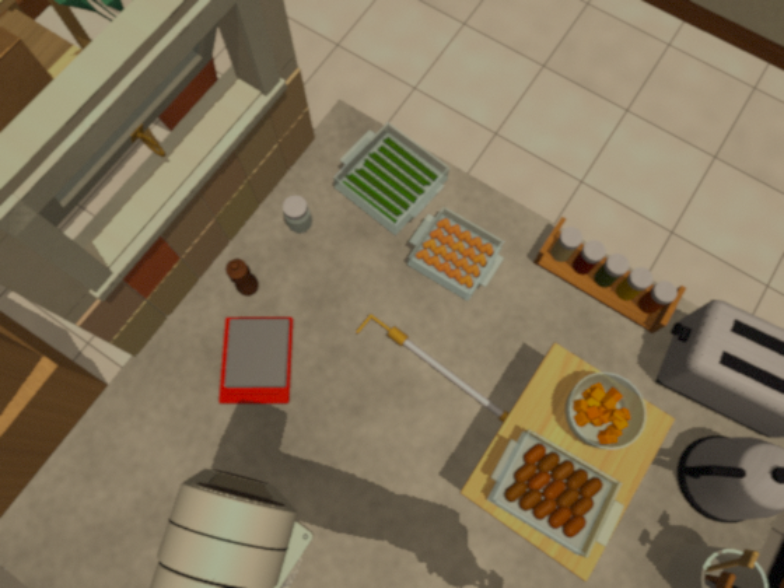

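View pics/side0.png

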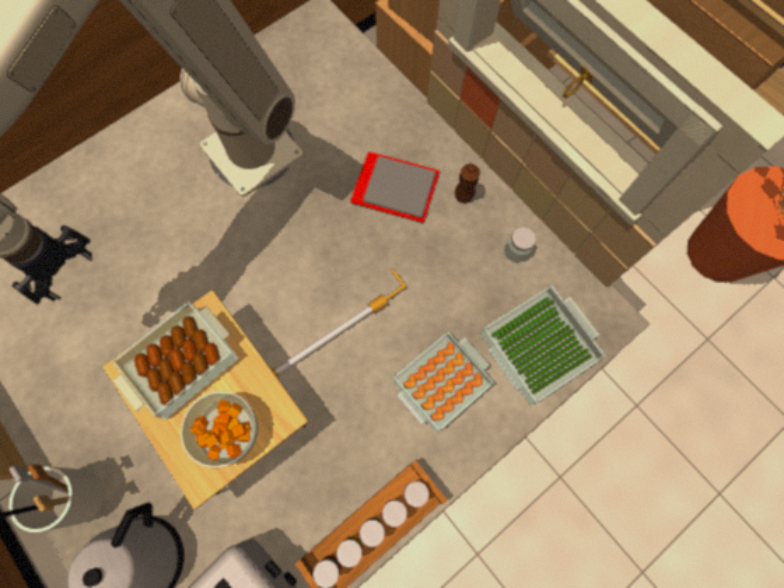

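The scene view shows the shaft from (505,415) to the ferrule (398,336), and the hook bend at (370,317) with its tip at (357,333). The eye bracket is near (150,140). In the side view the ferrule is at (380,302), the bend at (405,287) and the eye near (577,82).

```bash
cat > m.py <<'E'
from h import *
S={n:dict(np.load(n+'0.npz')) for n in ['scene','side']}
s=S['scene'];d=S['side']
P={'ferr':((398,336),(380,302)),'bend':((370,317),(405,287)),'tip':((357,333),(392,272)),'shelfshaft':((505,415),(280,370))}
for k,(a,b) in P.items():
    print(k,*[x.round(3) for x in (onz(s,a[0]/1.4,a[1]/1.4,.014),onz(d,b[0]/1.4,b[1]/1.4,.014))])
for n,c in S.items():
    X=cloud(c); hsv=cv2.cvtColor(c['image'],cv2.COLOR_RGB2HSV); ok=c['z_map']>0
    # brass on table
    H,Sa,V=hsv[...,0],hsv[...,1],hsv[...,2]
    m=ok&(X[...,2]<.05)&(X[...,2]>-.01)&(H>12)&(H<30)&(Sa>110)&(V>90)&(X[...,1]>-.1)
    p=X[m&(X[...,0]<.62)]; print(n,'brass tbl',len(p),p.min(0).round(3) if len(p) else'',p.max(0).round(3) if len(p) else'')
    m=ok&(X[...,2]>.25)&(H>10)&(H<30)&(Sa>110)&(V>70)&(X[...,1]>.3)&(X[...,1]<.9)
    nn,l,st,ce=cv2.connectedComponentsWithStats(m.astype(np.uint8))
    for i in range(1,nn):
        if st[i,4]>25: q=X[l==i]; print(' brass hi',st[i],q.mean(0).round(3),q.min(0).round(3),q.max(0).round(3))
    # things between .01 and .2 on counter
    m=ok&(X[...,2]>.015)&(X[...,2]<.25)&(X[...,0]>.0)&(X[...,0]<1.0)
    nn,l,st,ce=cv2.connectedComponentsWithStats(m.astype(np.uint8))
    for i in range(1,nn):
        if st[i,4]>100: q=X[l==i]; print(' obj',st[i],np.percentile(q,2,axis=0).round(3),np.percentile(q,98,axis=0).round(3))
    # riser top
    m=ok&(abs(X[...,2]-.15)<.006)&(X[...,1]<.1)&(X[...,1]>-.6)&(H>8)&(H<30)&(Sa>60)
    p=X[m][:,:2].astype(np.float32); r=cv2.minAreaRect(p); print(' riser',r,cv2.boxPoints(r).round(3).tolist())
    # red lid
    m=ok&((H<5)|(H>174))&(Sa>180)&(X[...,2]<.05)&(X[...,1]<.4)
    p=X[m][:,:2].astype(np.float32); r=cv2.minAreaRect(p); print(' lid',r,cv2.boxPoints(r).round(3).tolist())
    # sill top
    m=ok&(abs(X[...,2]-.296)<.005)&(X[...,1]>.2)
    p=X[m]; print(' sill',len(p)); 
    if len(p)>50: r=cv2.minAreaRect(p[:,:2].astype(np.float32)); print(r,cv2.boxPoints(r).round(3).tolist())
    m=ok&(abs(X[...,2]-.6)<.006)&(X[...,1]>.2)
    p=X[m]; r=cv2.minAreaRect(p[:,:2].astype(np.float32)); print(' walltop',r,cv2.boxPoints(r).round(3).tolist())
a=S['scene']['image'][60:130,50:170,::-1]; b=S['side']['image'][20:110,350:480,::-1]
A=cv2.resize(a,(400,233),interpolation=3);B=cv2.resize(b,(400,277),interpolation=3);cv2.imwrite('pics/eye.png',np.vstack([A,B]))
E
python3 m.py
```

```text
ferr [ 0.523 -0.012  0.014] [ 0.525 -0.004  0.014]
bend [0.525 0.063 0.014] [0.534 0.064 0.014]
tip [0.479 0.066 0.014] [0.486 0.064 0.014]
shelfshaft [ 0.505 -0.291  0.014] [ 0.507 -0.275  0.014]
scene brass tbl 232 [ 0.175 -0.029 -0.003] [0.594 0.441 0.038]
 brass hi [205  50   9  12  38] [0.803 0.434 0.256] [0.783 0.429 0.25 ] [0.822 0.439 0.261]
 brass hi [ 93  88  25  24 160] [0.5   0.51  0.355] [0.486 0.477 0.293] [0.522 0.552 0.383]
 brass hi [ 57 215  16  18  42] [0.201 0.439 0.254] [0.175 0.437 0.25 ] [0.228 0.441 0.259]
 obj [  57   52  168  202 8685] [0.181 0.432 0.021] [0.811 0.441 0.246]
 obj [ 238   87   83   80 3140] [0.726 0.104 0.016] [0.927 0.316 0.057]
 obj [202 140  21  25 407] [0.597 0.303 0.018] [0.65  0.354 0.089]
 obj [ 291  147   69   67 2416] [ 0.676 -0.106  0.017] [0.823 0.08  0.052]
 obj [381 155  23  33 148] [ 0.838 -0.179  0.018] [ 0.935 -0.168  0.075]
 obj [392 162  40  35 742] [ 0.865 -0.283  0.016] [ 0.908 -0.188  0.108]
 obj [423 181  26  24 383] [ 0.865 -0.339  0.017] [ 0.908 -0.297  0.108]
 obj [161 185  23  26 395] [0.413 0.312 0.018] [0.456 0.353
[... 3561 characters left out ...]
 [0.6869999766349792, -1.2890000343322754], [0.7229999899864197, 0.3140000104904175], [0.20399999618530273, 0.32600000500679016]]
 sill 5269
((0.5014834403991699, 0.47487837076187134), (0.1156332790851593, 0.6582956314086914), 89.34268188476562) [[0.1720000058412552, 0.42100000381469727], [0.8299999833106995, 0.4129999876022339], [0.8309999704360962, 0.5289999842643738], [0.17299999296665192, 0.5360000133514404]]
 walltop ((0.6626766324043274, 0.46958011388778687), (0.06521935760974884, 0.3355429470539093), 89.44861602783203) [[0.4950000047683716, 0.4390000104904175], [0.8299999833106995, 0.4350000023841858], [0.8309999704360962, 0.5009999871253967], [0.4950000047683716, 0.5040000081062317]]
```

View pics/eye.png

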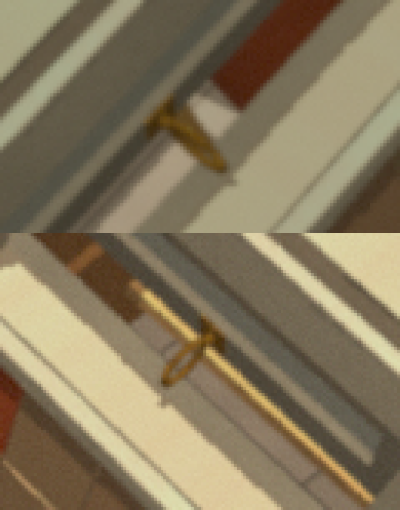

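The close-ups show the ring eye standing square to the sash, with its hole facing along the wall, at about world (0.50, 0.51, 0.35). The measured heights and sizes match the figures given. Next I move out over the open counter, clear of the shelf.

Emit:
drive_tool(slide=[[0.08,-0.06,-0.04],[0.2,-0.16,-0.1],[0.32,-0.26,-0.16],[0.44,-0.36,-0.22],[0.56,-0.46,-0.28],[0.68,-0.56,-0.28],[0.8,-0.66,-0.28],[0.8,-0.66,-0.28]], rotation=[[0,0,-0.2],[0,0,-0.4],[0,0,-0.6],[0,0,-0.8],[0,0,-1],[0,0,-1],[0,0,-1],[0,0,-1]], gripper=0.7)

```text
clock: 1.1
eef_pos: [0.3011, -0.2471, 0.3011]
tool_rot: [0.912, 0.41, -0.0, -0.0]
ft_force: [1.0, -0.0, 0.9]
grip_width: 0.0597
grasp_force: 0.0
```

```bash
cat >> h.py <<'E'
def yaw(o): m=R.from_quat(o['tool_rot']).as_matrix(); return np.arctan2(m[1,0],m[0,0])
def to(pos,psi=None):
    o=bot.get_obs(); m=R.from_quat(o['tool_rot']).as_matrix(); s=m.T@(np.array(pos)-o['eef_pos'])/.25
    if psi is None: psi=yaw(o)
    t=np.array([[np.cos(psi),np.sin(psi),0],[np.sin(psi),-np.cos(psi),0],[0,0,-1]]).T
    r=R.from_matrix(m.T@t).as_rotvec()/.5
    print('t',o['clock'],'pos',o['eef_pos'].round(4),'psi',round(yaw(o),3),'tilt',m[:,2].round(3),'-> slide',s.round(3),'rot',r.round(3)); return s,r
E
python3 -c "
from h import *
to([.512,-.12,.25],1.507)"
```

```text
t 1.1 pos [ 0.3011 -0.2471  0.3011] psi 0.845 tilt [-0.     0.001 -1.   ] -> slide [0.94  0.294 0.205] rot [-1.000e-03 -1.000e-03 -1.323e+00]
```

Emit:
drive_tool(slide=[[0.12,0.04,0.02],[0.26,0.08,0.06],[0.4,0.12,0.1],[0.54,0.17,0.14],[0.68,0.21,0.18],[0.82,0.26,0.2],[0.94,0.29,0.2],[0.94,0.29,0.2]], rotation=[[0,0,-0.2],[0,0,-0.4],[0,0,-0.6],[0,0,-0.8],[0,0,-1],[0,0,-1],[0,0,-1],[0,0,-1]])

```text
clock: 2.1
eef_pos: [0.5122, -0.122, 0.2501]
tool_rot: [0.783, 0.622, -0.001, -0.001]
ft_force: [-1.1, 0.1, 0.3]
grip_width: 0.0597
grasp_force: 0.0
```

```bash
python3 - <<'E'
from h import *
c=cam('wrist'); save(c,'w1.png',1.0); np.savez('w1.npz',**c); X=cloud(c); H,S,V=cv2.split(cv2.cvtColor(c['image'],cv2.COLOR_RGB2HSV))
print(c['xyz'],c['R'].round(2).tolist())
# bright, low-saturation shaft, above table
m=(X[...,2]>.011)&(X[...,2]<.035)&(X[...,0]>.47)&(X[...,0]<.56)&(X[...,1]>-.275)&(X[...,1]<-.03)
p=X[m]; print(len(p),p.min(0),p.max(0))
if len(p)>50: print(cv2.fitLine(p[:,:2].astype(np.float32),cv2.DIST_HUBER,0,.01,.01).ravel())
to([.512,-.16,.06],1.507)
E
```

```text
[ 0.53129444 -0.04220775  0.39364712] [[0.97, 0.21, 0.07], [-0.23, 0.92, 0.31], [-0.0, -0.32, 0.95]]
2437 [ 0.49676473 -0.27496932  0.01361671] [ 0.53551734 -0.03000455  0.02908811]
[ 0.07557649  0.99714     0.5148286  -0.13989453]
t 2.15 pos [ 0.5112 -0.1226  0.2503] psi 1.341 tilt [-0.002 -0.    -1.   ] -> slide [-0.145  0.039  0.761] rot [-0.004  0.001 -0.332]
```

View pics/w1.png

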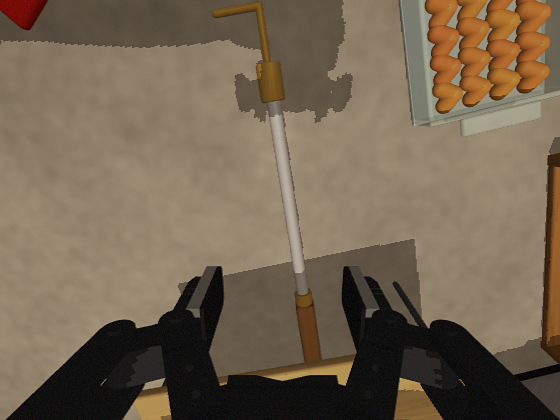

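The wrist view shows the ferrule at (271,83), the bend at (262,5) with the pin to its left, and the shaft running between the fingers to the collar at (304,298). The pole's yaw is about 1.495, and I now descend onto the shaft at 200 mm from the handle middle.

Emit:
drive_tool(slide=[[-0.04,0.01,0.12],[-0.1,0.03,0.3],[-0.165,0.043,0.5],[-0.165,0.043,0.68],[-0.165,0.043,0.82],[-0.165,0.043,0.91],[-0.165,0.043,0.96],[-0.165,0.043,0.98]], rotation=[[0,0,-0.1],[0,0,-0.2],[0,0,-0.31],[0,0,-0.31],[0,0,-0.31],[0,0,-0.31],[0,0,-0.31],[0,0,-0.31]])

```text
clock: 3.15
eef_pos: [0.5117, -0.1654, 0.0061]
tool_rot: [0.734, 0.68, -0.0, -0.0]
ft_force: [-0.4, -0.0, 1.6]
grip_width: 0.0596
grasp_force: 0.0
```

Emit:
drive_tool(slide=[[0,0,0],[0,0,0],[0,0,0],[0,0,0],[0,0,0],[0,0,0],[0,0,0],[0,0,0]], rotation=[[0,0,0],[0,0,0],[0,0,0],[0,0,0],[0,0,0],[0,0,0],[0,0,0],[0,0,0]], gripper=0)

```text
clock: 4.15
eef_pos: [0.5131, -0.165, 0.0075]
tool_rot: [0.733, 0.68, 0.0, 0.001]
ft_force: [-0.9, 0.4, 6.2]
grip_width: 0.0135
grasp_force: 58.7
```

Emit:
drive_tool(slide=[[0.02,0,0],[0.07,0,0],[0.14,0,0],[0.22,0,0],[0.3,0,0],[0.37,0,0],[0.42,0,0],[0.45,0,0]], rotation=[[0,0,0],[0,0,0],[0,0,0],[0,0,0],[0,0,0],[0,0,0],[0,0,0],[0,0,0]])

```text
clock: 5.15
eef_pos: [0.522, -0.053, 0.0075]
tool_rot: [0.733, 0.68, 0.0, 0.002]
ft_force: [-0.0, -3.8, 6.2]
grip_width: 0.0134
grasp_force: 58.9
```

```bash
python3 - <<'E'
from h import *
c=cam('scene'); save(c,'s2.png',1.2); print(bot.get_obs()['grip_width'])
E
```

```text
0.013499612627773364
```

View pics/s2.png

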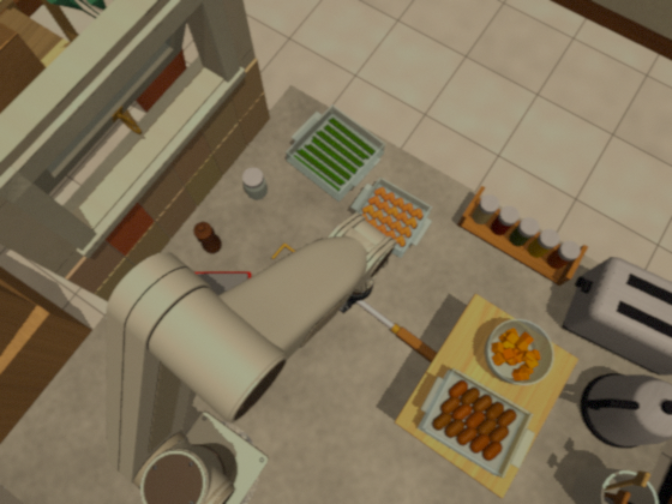

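The pole follows the gripper: its handle is emerging at (415,345) and the hook is at (283,248), clear of the mill. I keep drawing it out, then release.

Emit:
drive_tool(slide=[[0.03,0,0],[0.1,0,0],[0.19,0,0],[0.29,0,0],[0.39,0,0],[0.48,0,0],[0.54,0,0],[0.56,0,0]], rotation=[[0,0,0],[0,0,0],[0,0,0],[0,0,0],[0,0,0],[0,0,0],[0,0,0],[0,0,0]])

```text
clock: 6.2
eef_pos: [0.5323, 0.087, 0.0075]
tool_rot: [0.733, 0.68, 0.0, 0.002]
ft_force: [0.6, -5.7, 8.3]
grip_width: 0.0134
grasp_force: 59.0
```

Emit:
drive_tool(slide=[[0,0,0],[0,0,0],[0,0,0],[0,0,0],[0,0,0],[0,0,0],[0,0,0],[0,0,0]], rotation=[[0,0,0],[0,0,0],[0,0,0],[0,0,0],[0,0,0],[0,0,0],[0,0,0],[0,0,0]], gripper=0.6)

```text
clock: 7.2
eef_pos: [0.5312, 0.0871, 0.0063]
tool_rot: [0.733, 0.68, 0.0, 0.0]
ft_force: [-0.4, -0.3, 0.5]
grip_width: 0.0513
grasp_force: 0.0
```

Emit:
drive_tool(slide=[[0,0,-0.03],[0,0,-0.1],[0,0,-0.2],[-0.05,0,-0.35],[-0.15,0,-0.5],[-0.25,0,-0.6],[-0.3,0,-0.64],[-0.3,0,-0.64]], rotation=[[0,0,0],[0,0,0],[0,0,0],[0,0,0],[0,0,0],[0,0,0],[0,0,0],[0,0,0]])

```text
clock: 8.2
eef_pos: [0.5258, 0.0118, 0.1668]
tool_rot: [0.734, 0.68, 0.001, 0.0]
ft_force: [0.3, -0.2, -0.0]
grip_width: 0.0509
grasp_force: 0.0
```

```bash
python3 - <<'E'
from h import *
c=cam('wrist'); save(c,'w2.png',1.0); np.savez('w2.npz',**c); X=cloud(c)
m=(X[...,2]>.014)&(X[...,2]<.035)&(X[...,0]>.47)&(X[...,0]<.58)&(X[...,1]>-.26)&(X[...,1]<.22)
p=X[m]; print(len(p),p.min(0),p.max(0))
f=cv2.fitLine(p[:,:2].astype(np.float32),cv2.DIST_HUBER,0,.01,.01).ravel();print(f,np.arctan2(f[1],f[0]))
H,S,V=cv2.split(cv2.cvtColor(c['image'],cv2.COLOR_RGB2HSV))
hm=m&(X[...,1]<.0)&(S>90)
print('handle/collar y',np.percentile(X[hm][:,1],[0,1,5,50,95,99,100]).round(4)) if hm.any() else 0
to([.53,-.09,.006])
E
```

```text
7107 [ 0.5007951  -0.17607931  0.01409184] [0.54690643 0.17863272 0.03146391]
[ 0.07391246  0.99726474  0.52479625 -0.02015819] 1.4968164
handle/collar y [-0.1761 -0.1724 -0.1652 -0.0935 -0.0348 -0.0303 -0.0292]
t 8.25 pos [0.5253 0.0124 0.1658] psi 1.495 tilt [-0.001  0.001 -1.   ] -> slide [-0.407  0.05   0.639] rot [-0.001 -0.001  0.   ]
```

View pics/w2.png

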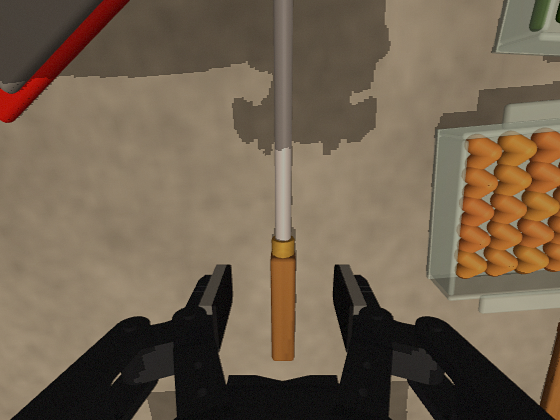

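The pole lies free on the counter. Its handle runs from (283,255) to (283,360), and the collar is at (283,247), between the open fingers. The line fit puts the handle middle at (0.518, -0.1125), and both of its ends agree with the given lengths. I take it by the handle.

Emit:
drive_tool(slide=[[-0.1,0,0.04],[-0.22,0,0.12],[-0.35,0.01,0.22],[-0.42,0.01,0.34],[-0.42,0.01,0.46],[-0.42,0.01,0.56],[-0.42,0.01,0.62],[-0.42,0.01,0.644]], rotation=[[0,0,0],[0,0,0],[0,0,0],[0,0,0],[0,0,0],[0,0,0],[0,0,0],[0,0,0]])

```text
clock: 9.25
eef_pos: [0.5192, -0.0918, 0.0037]
tool_rot: [0.733, 0.68, -0.001, -0.001]
ft_force: [-0.8, 0.6, -0.7]
grip_width: 0.0513
grasp_force: 0.0
```

Emit:
drive_tool(slide=[[0,0,0],[0,0,0],[0,0,0],[0,0,0],[0,0,0],[0,0,0],[0,0,0],[0,0,0]], rotation=[[0,0,0],[0,0,0],[0,0,0],[0,0,0],[0,0,0],[0,0,0],[0,0,0],[0,0,0]], gripper=0)

```text
clock: 10.25
eef_pos: [0.5208, -0.0927, 0.006]
tool_rot: [0.733, 0.68, 0.0, 0.0]
ft_force: [-0.4, 0.6, 6.2]
grip_width: 0.0251
grasp_force: 61.4
```

```bash
python3 - <<'E'
from h import *
to([.53,-.09,.2],np.pi/2+.012)
# sash angle: brass eye & sash points from saved clouds
for n in ['scene','side']:
    c=dict(np.load(n+'0.npz')); X=cloud(c)
    m=(X[...,0]>.3)&(X[...,0]<.7)&(X[...,1]>.455)&(X[...,1]<.62)&(X[...,2]>.31)&(X[...,2]<.535)&(c['z_map']>0)
    H,S,V=cv2.split(cv2.cvtColor(c['image'],cv2.COLOR_RGB2HSV))
    p=X[m&(S<90)]; yw=p[:,1]+.0115*(p[:,0]-.5)
    th=np.arctan2(yw-.452,.533-p[:,2]); print(n,len(p),np.histogram(th,bins=np.arange(0,1.2,.05)))
    m&=(H>10)&(H<30)&(S>110)&(V>70); q=X[m]; print(np.percentile(q,[0,10,50,90,100],axis=0).round(3).tolist())
    low=q[q[:,1]<.53]; print('ring part',len(low),low.mean(0).round(4),low.min(0).round(3),low.max(0).round(3))
E
```

```text
t 10.25 pos [ 0.5208 -0.0927  0.006 ] psi 1.496 tilt [ 0.001 -0.    -1.   ] -> slide [ 0.013  0.037 -0.776] rot [ 0.003  0.    -0.174]
scene 2442 (array([  0,   0,   0,   0,   0,   0,   1,   2, 543, 953, 943,   0,   0,
         0,   0,   0,   0,   0,   0,   0,   0,   0,   0]), array([0.  , 0.05, 0.1 , 0.15, 0.2 , 0.25, 0.3 , 0.35, 0.4 , 0.45, 0.5 ,
       0.55, 0.6 , 0.65, 0.7 , 0.75, 0.8 , 0.85, 0.9 , 0.95, 1.  , 1.05,
       1.1 , 1.15]))
[[0.486, 0.477, 0.324], [0.496, 0.481, 0.327], [0.5, 0.514, 0.362], [0.506, 0.529, 0.378], [0.666, 0.552, 0.383]]
ring part 146 [0.4995 0.5069 0.3577] [0.486 0.477 0.325] [0.515 0.53  0.383]
side 2459 (array([   0,    0,    0,    0,    0,    0,    0,    0,  769,  571, 1080,
         39,    0,    0,    0,    0,    0,    0,    0,    0,    0,    0,
          0]), array([0.  , 0.05, 0.1 , 0.15, 0.2 , 0.25, 0.3 , 0.35, 0.4 , 0.45, 0.5 ,
       0.55, 0.6 , 0.65, 0.7 , 0.75, 0.8 , 0.85, 0.9 , 0.95, 1.  , 1.05,
       1.1 , 1.15]))
[[0.33, 0.476, 0.321], [0.489, 0.482, 0.325], [0.503, 0.522, 0.351], [0.525, 0.55, 0.374], [0.68, 0.553, 0.381]]
ring part 136 [0.5018 0.5068 0.3562] [0.486 0.476 0.324] [0.515 0.53  0.381]
```

Emit:
drive_tool(slide=[[0,0,-0.02],[0,0,-0.08],[0,0,-0.2],[0,0,-0.36],[0,0,-0.53],[0,0,-0.68],[0,0,-0.78],[0,0,-0.82]], rotation=[[0,0,0],[0,0,0],[0,0,0],[0,0,-0.03],[0,0,-0.06],[0,0,-0.09],[0,0,-0.126],[0,0,-0.126]])

```text
clock: 11.25
eef_pos: [0.5209, -0.0928, 0.2126]
tool_rot: [0.711, 0.703, 0.001, 0.001]
ft_force: [1.5, -0.1, -2.0]
grip_width: 0.0246
grasp_force: 60.4
```

```bash
cat > w.py <<'E'
from h import *
import sys
def hook(c):
    # brass points near expected hook region
    o=bot.get_obs(); m=R.from_quat(o['tool_rot']).as_matrix(); X=cloud(c)
    L=(X-o['eef_pos'])@m   # tool frame
    H,S,V=cv2.split(cv2.cvtColor(c['image'],cv2.COLOR_RGB2HSV))
    w=(c['z_map']>0)&(L[...,0]>.30)&(L[...,0]<.45)&(abs(L[...,1])<.09)&(L[...,2]>-.07)&(L[...,2]<.07)&(S>90)&(H>8)&(H<32)
    p=L[w]; a=p[p[:,0]>.335]
    return p,w
for n in sys.argv[1:]:
    c=cam(n); p,w=hook(c); print(n,len(p))
    if len(p)<20: continue
    for lo,hi in [(.315,.355),(.36,.395),(.395,.44)]:
        q=p[(p[:,0]>lo)&(p[:,0]<hi)]
        if len(q): print(lo,hi,len(q),'mean',q.mean(0).round(4),'p5',np.percentile(q,5,axis=0).round(4),'p95',np.percentile(q,95,axis=0).round(4))
E
python3 w.py side scene
python3 -c "
from h import *
to([.571,.093,.340],1.559)"
```

```text
side 220
0.315 0.355 132 mean [ 0.3334  0.0018 -0.016 ] p5 [ 0.3161 -0.0118 -0.0221] p95 [ 0.3517  0.0125 -0.0072]
0.36 0.395 29 mean [ 3.767e-01 -2.000e-04 -9.000e-03] p5 [ 0.3625 -0.0034 -0.0126] p95 [ 0.3906  0.003  -0.0058]
0.395 0.44 56 mean [ 0.4074 -0.0204 -0.0078] p5 [ 0.3986 -0.0461 -0.0115] p95 [ 0.4125  0.0013 -0.0027]
scene 264
0.315 0.355 151 mean [ 0.334  -0.004  -0.0179] p5 [ 0.3172 -0.0148 -0.0238] p95 [ 0.3519  0.0089 -0.0092]
0.36 0.395 37 mean [ 0.3779 -0.0021 -0.0104] p5 [ 0.3632 -0.0059 -0.0142] p95 [ 0.3929  0.0015 -0.0062]
0.395 0.44 70 mean [ 0.4089 -0.0217 -0.0106] p5 [ 0.3983 -0.0484 -0.0143] p95 [ 0.4143 -0.0005 -0.0066]
t 11.35 pos [ 0.5206 -0.0928  0.2113] psi 1.558 tilt [ 0.002 -0.    -1.   ] -> slide [ 0.745  0.194 -0.515] rot [ 0.004  0.001 -0.001]
```

Emit:
drive_tool(slide=[[0,0.02,-0.08],[0.02,0.06,-0.22],[0.08,0.12,-0.38],[0.2,0.17,-0.48],[0.36,0.19,-0.515],[0.52,0.19,-0.515],[0.66,0.19,-0.515],[0.745,0.19,-0.515]], rotation=[[0,0,0],[0,0,0],[0,0,0],[0,0,0],[0,0,0],[0,0,0],[0,0,0],[0,0,0]])

```text
clock: 12.35
eef_pos: [0.5694, 0.0945, 0.3371]
tool_rot: [0.711, 0.703, -0.002, -0.001]
ft_force: [0.6, -0.2, -1.2]
grip_width: 0.0245
grasp_force: 60.4
```

```bash
python3 - <<'E'
from h import *
cs=[cam('scene'),cam('side')]
to([.519,.094,.341],1.559)
o=bot.get_obs(); m=R.from_quat(o['tool_rot']).as_matrix()
pin=o['eef_pos']+m@[.409,-.0235,-.0065]; print('pin est',pin)
T=[]
for c in cs:
    out=[]
    for P in (np.array([.5005,.503,.348]),pin):
        d=c['R'].T@(P-c['xyz']); out.append((c['K'][0,0]*d[0]/-d[2]+c['K'][0,2],-c['K'][1,1]*d[1]/-d[2]+c['K'][1,2]))
    u,v=np.mean(out,0); u0,v0=int(max(0,u-45)),int(max(0,v-40)); print(out,u0,v0)
    T.append(cv2.resize(c['image'][v0:v0+75,u0:u0+95,::-1],(400,316),interpolation=3))
    X=cloud(c);H,S,V=cv2.split(cv2.cvtColor(c['image'],cv2.COLOR_RGB2HSV))
    for nm,cx in (('ring',.5005),):
        w=(c['z_map']>0)&(abs(X[...,0]-.5)<.012)&(abs(X[...,1]-.503)<.035)&(abs(X[...,2]-.35)<.032)&(S>110)&(H>8)&(H<32)
        p=X[w]; print(len(p),p.mean(0).round(4),np.percentile(p,[2,50,98],axis=0).round(4).tolist())
cv2.imwrite('pics/pre.png',np.hstack(T))
np.savez('pre.npz',a=cs[0]['image'],b=cs[1]['image'])
E
```

```text
t 12.45 pos [0.5695 0.0949 0.3375] psi 1.562 tilt [-0.003 -0.    -1.   ] -> slide [-0.006 -0.202 -0.013] rot [-0.005  0.     0.005]
pin est [0.54976413 0.50411989 0.34401772]
[(np.float64(108.63008435716071), np.float64(103.43313333999636)), (np.float64(121.54754764409333), np.float64(89.85481893355421))] 70 56
156 [0.4993 0.5084 0.3562] [[0.49, 0.4783, 0.3249], [0.499, 0.5115, 0.3609], [0.5092, 0.5348, 0.3806]]
[(np.float64(409.4141517293876), np.float64(60.91760592595773)), (np.float64(422.21813762347074), np.float64(73.5088325590473))] 370 27
143 [0.5014 0.5092 0.3546] [[0.4896, 0.4773, 0.325], [0.5019, 0.5151, 0.3593], [0.5084, 0.5356, 0.3799]]
```

View pics/pre.png

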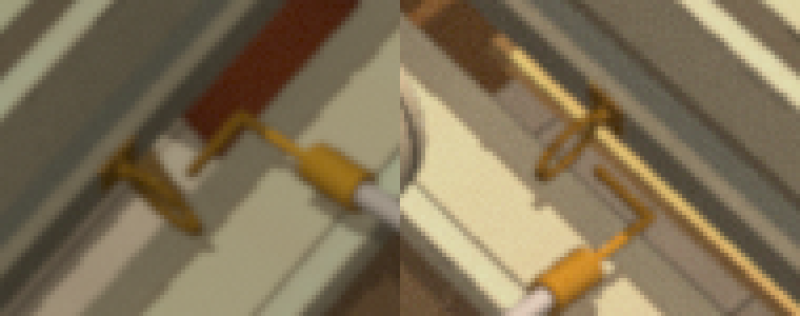

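In both views the pin is lined up with the ring. Its middle sits at (217,145) in the left panel and (622,193) in the right, and a 50 mm shift along the pin lands on the ring centres (164,202) and (567,147). I insert it.

Emit:
drive_tool(slide=[[0,-0.01,-0.01],[0,-0.04,-0.01],[0,-0.08,-0.01],[0,-0.12,-0.01],[0,-0.155,-0.01],[0,-0.18,-0.01],[0,-0.195,-0.01],[0,-0.2,-0.01]], rotation=[[0,0,0],[0,0,0],[0,0,0],[0,0,0],[0,0,0],[0,0,0],[0,0,0],[0,0,0]])

```text
clock: 13.45
eef_pos: [0.5198, 0.0937, 0.3416]
tool_rot: [0.711, 0.703, 0.0, 0.0]
ft_force: [-0.0, 0.4, -1.5]
grip_width: 0.025
grasp_force: 60.4
```

```bash
python3 - <<'E'
from h import *
T=[]
for n,u0,v0 in (('scene',70,56),('side',370,27)):
    c=cam(n); T.append(cv2.resize(c['image'][v0:v0+75,u0:u0+95,::-1],(400,316),interpolation=3))
cv2.imwrite('pics/ins.png',np.hstack(T))
o=bot.get_obs(); print(o['eef_pos'],o['ft_force'])
E
```

```text
[0.51998607 0.09369336 0.34155488] [-0.30871351  0.1148113  -1.1526692 ]
```

View pics/ins.png

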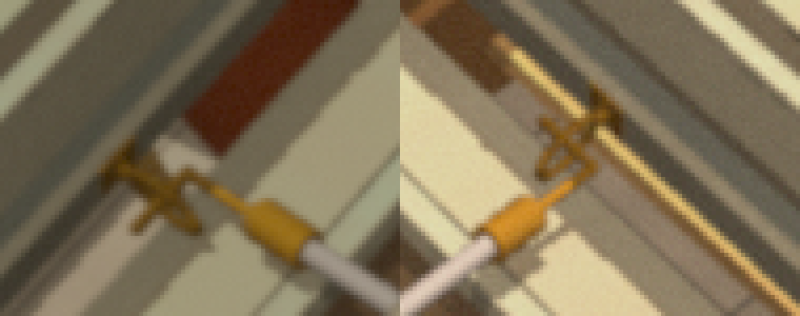

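The pin is through the ring in both views, with the tip past it at (140,228) on the left and (545,125) on the right, and there is no contact force. Now I pull gently.

Emit:
drive_tool(slide=[[-0.02,0,0],[-0.045,0,0],[-0.07,0,0.003],[-0.095,0,0.006],[-0.12,0,0.009],[-0.145,0,0.012],[-0.17,0,0.014],[-0.19,0,0.016]], rotation=[[0,0,0],[0,0,0],[0,0,0],[0,0,0],[0,0,0],[0,0,0],[0,0,0],[0,0,0]])

```text
clock: 14.55
eef_pos: [0.5193, 0.046, 0.3376]
tool_rot: [0.711, 0.703, 0.0, -0.0]
ft_force: [-0.7, 4.8, -1.1]
grip_width: 0.0251
grasp_force: 60.4
```

Emit:
drive_tool(slide=[[-0.02,0,0.002],[-0.04,0,0.004],[-0.06,0,0.006],[-0.08,0,0.008],[-0.095,0,0.01],[-0.11,0,0.01],[-0.12,0,0.01],[-0.13,0,0.01]], rotation=[[0,0,0],[0,0,0],[0,0,0],[0,0,0],[0,0,0],[0,0,0],[0,0,0],[0,0,0]])

```text
clock: 15.55
eef_pos: [0.5189, 0.0145, 0.3353]
tool_rot: [0.711, 0.703, 0.001, -0.001]
ft_force: [0.9, 7.0, -0.8]
grip_width: 0.0246
grasp_force: 60.5
```

```bash
cat > e.py <<'E'
from h import *
import sys
T=[]
for n,u0,v0 in (('scene',70,56),('side',370,27)):
    c=cam(n); T.append(cv2.resize(c['image'][v0:v0+75,u0:u0+95,::-1],(400,316),interpolation=3))
    X=cloud(c); H,S,V=cv2.split(cv2.cvtColor(c['image'],cv2.COLOR_RGB2HSV))
    m=(c['z_map']>0)&(X[...,0]>.33)&(X[...,0]<.67)&(X[...,1]>.445)&(X[...,1]<.62)&(X[...,2]>.31)&(X[...,2]<.5)&(S<90)
    m&=(abs(X[...,0]-.5)>.03)
    p=X[m]; th=np.arctan2(p[:,1]+.0115*(p[:,0]-.5)-.4515,.533-p[:,2]); print(n,len(p),'theta pct',np.percentile(th,[5,25,50,75,95]).round(3))
cv2.imwrite('pics/'+sys.argv[1],np.hstack(T))
o=bot.get_obs(); print(o['clock'],o['eef_pos'],o['ft_force'])
E
python3 e.py p1.png
```

```text
scene 3889 theta pct [0.121 0.131 0.194 0.233 0.329]
side 4424 theta pct [0.112 0.134 0.196 0.239 0.316]
15.65 [0.51891599 0.01413597 0.33531976] [-0.65003902  4.83526841 -1.49766076]
```

Emit:
drive_tool(slide=[[-0.01,0,0],[-0.02,0,0],[-0.03,0,0],[-0.04,0,0],[-0.048,0,0],[-0.056,0,0],[-0.062,0,0],[-0.068,0,0]], rotation=[[0,0,0],[0,0,0],[0,0,0],[0,0,0],[0,0,0],[0,0,0],[0,0,0],[0,0,0]])

```text
clock: 16.65
eef_pos: [0.5188, -0.0018, 0.3355]
tool_rot: [0.711, 0.703, 0.002, -0.001]
ft_force: [0.3, 7.4, -0.2]
grip_width: 0.0243
grasp_force: 60.6
```

Emit:
drive_tool(slide=[[-0.003,0,0],[-0.006,0,0],[-0.009,0,0],[-0.012,0,0],[-0.015,0,0],[-0.018,0,0],[-0.02,0,0],[-0.022,0,0]], rotation=[[0,0,0],[0,0,0],[0,0,0],[0,0,0],[0,0,0],[0,0,0],[0,0,0],[0,0,0]])

```text
clock: 17.65
eef_pos: [0.5187, -0.0055, 0.3354]
tool_rot: [0.711, 0.703, 0.003, -0.003]
ft_force: [0.5, 15.0, -0.7]
grip_width: 0.0247
grasp_force: 60.6
```

```bash
python3 e.py p2.png
```

```text
scene 5345 theta pct [0.016 0.033 0.1   0.143 0.231]
side 5137 theta pct [0.008 0.039 0.095 0.142 0.224]
17.75 [ 0.51866378 -0.00548109  0.33540899] [ 0.30352836 12.54146768  0.0647639 ]
```

Emit:
drive_tool(slide=[[-0.003,0,0],[-0.006,0,0],[-0.009,0,0],[-0.012,0,0],[-0.014,0,0],[-0.016,0,0],[-0.016,0,0],[-0.016,0,0]], rotation=[[0,0,0],[0,0,0],[0,0,0],[0,0,0],[0,0,0],[0,0,0],[0,0,0],[0,0,0]])

```text
clock: 18.75
eef_pos: [0.5186, -0.0057, 0.3352]
tool_rot: [0.71, 0.704, 0.005, -0.005]
ft_force: [0.7, 23.3, -1.7]
grip_width: 0.0247
grasp_force: 60.4
```

```bash
python3 e.py p3.png; python3 w.py side
```

```text
scene 5356 theta pct [0.015 0.033 0.1   0.142 0.231]
side 5133 theta pct [0.009 0.039 0.095 0.143 0.227]
18.85 [ 0.51856439 -0.00571579  0.33520039] [ 2.35052336e-02  2.37326926e+01 -8.73974841e-01]
side 373
0.315 0.355 160 mean [ 0.3331  0.0038 -0.0168] p5 [ 0.3159 -0.0098 -0.0227] p95 [ 0.3518  0.0142 -0.0077]
0.36 0.395 36 mean [ 0.3782  0.0019 -0.0103] p5 [ 0.3635 -0.0014 -0.013 ] p95 [ 0.3929  0.0048 -0.0074]
0.395 0.44 150 mean [ 0.4138 -0.0199 -0.0025] p5 [ 0.3999 -0.0428 -0.0268] p95 [0.4369 0.0027 0.0512]
```

View pics/p3.png

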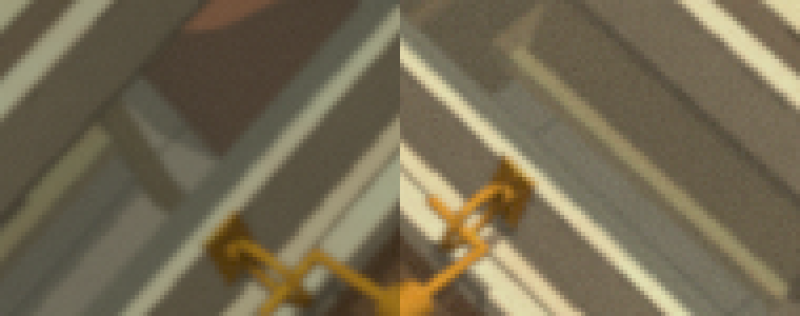

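Force rose to 23 N with no further motion, and both crops show the sash flush with the frame, so the window is shut. Next I take the load off, centre the pin in the ring and slide it out sideways.

Emit:
drive_tool(slide=[[0.015,0,0],[0.03,0,0],[0.045,0,0],[0.06,0,0],[0.075,0,0],[0.085,0,0],[0.09,0,0],[0.09,0,0]], rotation=[[0,0,0],[0,0,0],[0,0,0],[0,0,0],[0,0,0],[0,0,0],[0,0,0],[0,0,0]])

```text
clock: 19.9
eef_pos: [0.5189, 0.0097, 0.3351]
tool_rot: [0.711, 0.703, -0.0, 0.0]
ft_force: [0.3, 0.0, -1.9]
grip_width: 0.0246
grasp_force: 60.4
```

```bash
python3 e.py p4.png; python3 w.py side
```

```text
scene 5364 theta pct [0.016 0.034 0.102 0.143 0.23 ]
side 5126 theta pct [0.008 0.039 0.096 0.142 0.226]
20.0 [0.51892347 0.00959486 0.33505883] [-0.63523585 -0.0198859  -1.63256788]
side 512
0.315 0.355 150 mean [ 0.3334  0.002  -0.0163] p5 [ 0.3159 -0.0115 -0.0222] p95 [ 0.3517  0.0124 -0.0072]
0.36 0.395 62 mean [ 0.382  -0.0102 -0.0115] p5 [ 0.3653 -0.0246 -0.0258] p95 [0.3935 0.0024 0.0022]
0.395 0.44 180 mean [ 0.4156 -0.0211 -0.0017] p5 [ 0.398  -0.0433 -0.0324] p95 [0.4397 0.0009 0.0486]
```

View pics/p4.png

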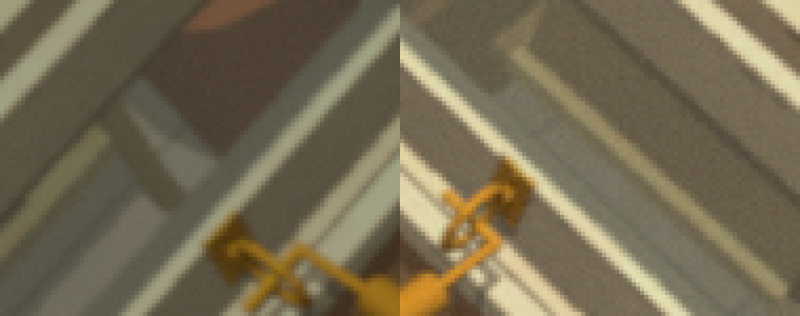

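The sash stayed flush, the contact force is zero and the pin sits mid-ring. I slide it out along the wall (+tool y), then draw back.

Emit:
drive_tool(slide=[[0,0.01,0],[0,0.04,0],[0,0.08,0],[0,0.12,0],[0,0.155,0],[0,0.185,0],[0,0.205,0],[0,0.22,0]], rotation=[[0,0,0],[0,0,0],[0,0,0],[0,0,0],[0,0,0],[0,0,0],[0,0,0],[0,0,0]])

```text
clock: 21.05
eef_pos: [0.5742, 0.009, 0.335]
tool_rot: [0.711, 0.703, -0.0, -0.0]
ft_force: [-0.2, 0.4, -1.7]
grip_width: 0.0249
grasp_force: 60.4
```

Emit:
drive_tool(slide=[[-0.03,0,0],[-0.09,0,0],[-0.17,0,0],[-0.26,-0.03,0],[-0.35,-0.08,0.04],[-0.43,-0.13,0.1],[-0.5,-0.18,0.17],[-0.52,-0.2,0.24]], rotation=[[0,0,0],[0,0,0],[0,0,0],[0,0,0.03],[0,0,0.06],[0,0,0.09],[0,0,0.12],[0,0,0.12]])

```text
clock: 22.05
eef_pos: [0.5212, -0.1229, 0.275]
tool_rot: [0.733, 0.68, -0.0, 0.0]
ft_force: [0.2, 0.3, -2.7]
grip_width: 0.0249
grasp_force: 60.4
```

```bash
python3 e.py p5.png; python3 w.py side; python3 -c "
from h import *
to([.5195,-.12,.0065],1.496)"
```

```text
scene 5375 theta pct [0.016 0.033 0.101 0.143 0.23 ]
side 5145 theta pct [0.008 0.036 0.096 0.143 0.228]
22.15 [ 0.52025602 -0.12211766  0.27341313] [-0.05180218 -0.15627779 -2.87775214]
side 253
0.315 0.355 143 mean [ 0.3333  0.0016 -0.0148] p5 [ 0.3158 -0.0113 -0.02  ] p95 [ 0.3518  0.0119 -0.006 ]
0.36 0.395 36 mean [ 0.3767 -0.0009 -0.0075] p5 [ 0.3615 -0.0049 -0.0113] p95 [ 0.3927  0.002  -0.0045]
0.395 0.44 64 mean [ 0.4072 -0.0209 -0.0071] p5 [ 0.399  -0.0477 -0.0104] p95 [ 0.4124  0.0011 -0.0041]
t 22.2 pos [ 0.5213 -0.1216  0.2746] psi 1.497 tilt [-0.002  0.    -1.   ] -> slide [ 0.006 -0.006  1.073] rot [-0.003 -0.     0.001]
```

Emit:
drive_tool(slide=[[0,0,0.06],[0,0,0.18],[0,0,0.34],[0,0,0.52],[0,0,0.7],[0,0,0.84],[0,0,0.93],[0,0,0.97]], rotation=[[0,0,0],[0,0,0],[0,0,0],[0,0,0],[0,0,0],[0,0,0],[0,0,0],[0,0,0]])

```text
clock: 23.2
eef_pos: [0.5217, -0.1199, 0.0309]
tool_rot: [0.732, 0.681, -0.001, -0.001]
ft_force: [0.7, -0.3, -1.0]
grip_width: 0.0249
grasp_force: 60.4
```

Emit:
drive_tool(slide=[[0,0,0.015],[0,0,0.03],[0,0,0.045],[0,0,0.06],[0,0,0.07],[0,0,0.08],[0,0,0.09],[0,0,0.1]], rotation=[[0,0,0],[0,0,0],[0,0,0],[0,0,0],[0,0,0],[0,0,0],[0,0,0],[0,0,0]])

```text
clock: 24.2
eef_pos: [0.5224, -0.1204, 0.0074]
tool_rot: [0.732, 0.681, 0.0, -0.0]
ft_force: [0.6, 0.3, -2.2]
grip_width: 0.025
grasp_force: 60.4
```

Emit:
drive_tool(slide=[[0,0,0.002],[0,0,0.004],[0,0,0.006],[0,0,0.008],[0,0,0.01],[0,0,0.01],[0,0,0.01],[0,0,0.01]], rotation=[[0,0,0],[0,0,0],[0,0,0],[0,0,0],[0,0,0],[0,0,0],[0,0,0],[0,0,0]])

```text
clock: 25.2
eef_pos: [0.5225, -0.1204, 0.006]
tool_rot: [0.732, 0.681, 0.0, 0.0]
ft_force: [-1.5, 0.4, 6.1]
grip_width: 0.0246
grasp_force: 61.4
```

The pole now rests on the counter, with 6 N of upward force on the tool. I release it and rise.

Emit:
drive_tool(slide=[[0,0,0],[0,0,0],[0,0,0],[0,0,0],[0,0,0],[0,0,0],[0,0,0],[0,0,0]], rotation=[[0,0,0],[0,0,0],[0,0,0],[0,0,0],[0,0,0],[0,0,0],[0,0,0],[0,0,0]], gripper=0.6)

```text
clock: 26.2
eef_pos: [0.5224, -0.1204, 0.0051]
tool_rot: [0.732, 0.681, -0.0, -0.0]
ft_force: [0.2, 0.5, -0.4]
grip_width: 0.0511
grasp_force: 0.0
```

Emit:
drive_tool(slide=[[0,0,-0.03],[0,0,-0.1],[0,0,-0.2],[0,0,-0.35],[0,0,-0.5],[0,0,-0.65],[0,0,-0.75],[0,0,-0.8]], rotation=[[0,0,0],[0,0,0],[0,0,0],[0,0,0],[0,0,0],[0,0,0],[0,0,0],[0,0,0]])

```text
clock: 27.2
eef_pos: [0.5231, -0.1206, 0.2073]
tool_rot: [0.732, 0.681, 0.001, 0.001]
ft_force: [-0.6, -0.6, -0.8]
grip_width: 0.0509
grasp_force: 0.0
```

```bash
python3 - <<'E'
from h import *
c=cam('side'); save(c,'fin.png',1.4); print(bot.get_obs()['ft_force'])
E
```

```text
[0.36257654 0.03899991 0.16034535]
```

View pics/fin.png

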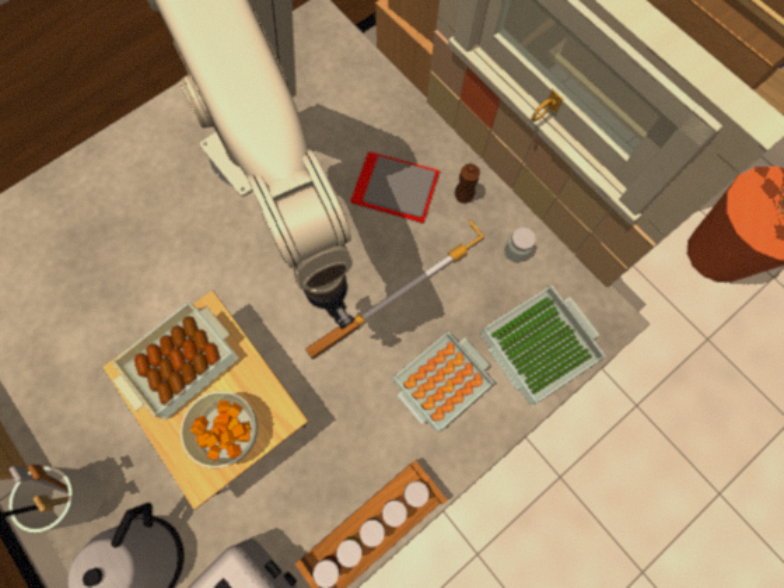

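The window is shut with its eye free at (547,105). The pole lies flat from (310,350) to the hook at (477,235), and the dishes, lids, mill and jar are where they started. I hand the job in.

```bash
python3 -c "
from workcell import bot
print(bot.job_done())"
```

```text
the job is handed in; nothing more can be done
None
```

The transom window is shut, the pole is unhooked and lying flat on the counter, and nothing else was moved; I handed the job in at about 27 s (no verdict came back).

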